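Dial open the combination bolt on the toy drawer

ROBOT

A 7-joint arm with a two-finger parallel gripper is mounted at the origin on the work surface. World frame = base frame: x ahead of the robot, y to its left, z up, the work surface at z = 0. Lengths are in m, angles in rad, forces in N, time in s.
With the tool pointing down it reaches from about 0.4 to 0.875 m from the base axis. Payload 19.3 kg.
Tool frame: the origin (TCP) lies midway between the tips of the shut fingers; the grasp point (between the pads) lies 19 mm behind it; x points along the fingers, y is the direction in which the jaws open and shut, and the axes are right-handed (so a half turn about x gives the same grasp; the last joint's range is limited). The gripper opens to 85 mm and grips with 20 to 120 N. Pads are 22 mm wide; open, the fingers measure 114 mm over their backs; the gripper's body (76 mm by 85 mm) begins 54 mm behind the grasp point. The pads swing forward as they close: fully open they stand 13 mm farther back than shut.
Start: joints at [1.221, 0.521, -0.036, 1.599, 0.021, 1.021, -0.113], TCP at [0.173, -0.601, 0.231] pointing down, gripper open.
Joint ranges: [-2.91, 2.91], [-0.3, 2.13], [-1.5, 1.42], [0.17, 2.43], [-1.26, 4.41], [0.16, 1.93], [-2.52, 2.52]. Speed limits (rad/s): [1.89, 1.89, 2.39, 2.39, 3.01, 3.01, 3.01].

INTERFACE

Orientations are given as [roll, pitch, yaw] about the fixed x, y, z axes, in that order (R = Rz(yaw) Ry(pitch) Rx(roll)).
In Python, from workcell import bot gives the robot as it stands. The module is installed in compiled form; this text tells all that it offers.
- The arm moves only by the tool servo_tool, never from a script. Its argument "targets" is a list of rows, each an object of numbers: "x", "y", "z": the shift along the tool's x, y, z as a fraction of full scale; "wx", "wy", "wz": the turn, a rotation vector about the tool's x, y, z as a fraction of full scale. A call has 1 to 12 rows; each row is the pose to reach, as a shift and turn from the pose measured when the call began, along the tool's axes at that moment, turning the shorter way round; what a row does not reach only later rows make up. Full scale, the value 1, is 40 cm for a shift and 360 degrees for a turn. A row lasts 1/8 s, in which the tool goes at most 62.5 mm and 10.7 degrees, less where a joint would pass 70% of its speed; a pose out of reach is approached as far as the arm can. A call with a number of a shift or a turn outside -1 to 1 is refused whole. A call with a gripper value outside its range is refused whole. "grip" is the gripper command: -1 is shut, 1 is fully open, values between are in proportion, set as the call begins (left out, the last holds). The fingers move at their own pace and stop on an object; "squeeze" is the grip in N (left out, the last holds). Time passes only in rows, so rows that repeat a pose let the fingers close. It gives the time, the measured TCP pose, the force and the opening at its end, in the units of the state.
- bot.observe(): the state, without advancing time (a new reading comes with each control period).
- bot.grab_frame(name): name is "scene" or "top" or "wrist"; returns (picture, depth): 420x560x3 uint8, red, green, blue; 420x560 float32, m along the optical axis (not along the pixel's ray), 0 where there is no reading.
- bot.get_calibration(name): a dict with "intrinsics" (3x3 intrinsics, pixels), "R" (3x3) and "t" (3): a world point X has camera coordinates R X + t. Camera axes: x right, y down, z forward; pixel columns grow to the right and rows downward; lengths in m; the calibration is good to about 2 mm. A picture is of the moment at which its call begins: read the wrist's pose just before it. get_calibration takes no time and is no camera call; for the wrist camera it gives the pose at the moment of the call.
- bot.job_done(): hands the job in, once; it reports no verdict.
Trained networks look in the newest picture that a camera, given by its name, has taken for a name from the list of things; names that differ only in an ending like _2 or _b are one class to them, and where a whole thing is asked for, a point or a joint stands for the part that bears it (a point fixed in the world has none). Each returns a list of dicts, best first, with "confidence" (0 to 1); they miss things now and then, are a little off and sometimes report something else, mostly with a low value. They report only what shows in the picture. A call takes as long as a camera call.
- bot.trace(camera, target): "mask" (420x560 bool, what is visible of it) and "pixel" ([column, row] in pixels, amid what is visible of it).
The state is a dict: "clock": time; "qpos": joint angles; "qd": joint speeds; "joint_efforts": joint torques, N m; "position": TCP position; "tool_rot": TCP orientation; "force": force on the tool from outside, world axes, zero at the start; "moment": the same for the moment, N m; "grip_width": finger opening in m.
Only numpy, scipy, OpenCV 4.12 (cv2) and the standard library are available. Lean on these libraries where they do the work, as an engineer would, in place of code of your own. Each camera call takes 0.05 s, during which the arm holds its last target. There are 200 camera calls.

TASK

Unlock the toy drawer in the paulownia shelf and pull it open so that the whistle inside can be reached: roll the three number wheels of the combination bolt with a gentle fingertip until they show 4 - 7 - 2 from left to right, slide the bolt fully back to the left by its upright knob, then draw the drawer out by at least 45 mm. Press only lightly on the wheels, since leaning on them hard damages the lock, and leave the toys on and around the shelf where they are.

Things in the scene. Friction and masses are not known exactly. Their poses are not given: they have to be found in the camera images.
- left_wheel_foot (a point): Point on the shelf's top board (200 mm above the table) under the centre of the LEFT number wheel. Axes are the shelf's: x level from its front (robot's side) to its back, y along it to the left, z up. Cream wheel, 40 mm across, 14 mm wide, axis level along y. Its highest point is straight above by 42 to 48 mm: a felt pad of unknown thickness lies under the lock, so feel for it.
- middle_wheel_foot (a point): Same for the MIDDLE wheel, 30 mm to the right (-y) of the left one. The pad, so the height, is the same for all three wheels of a lock. The dark arches between the wheels are 6 mm lower than the wheel tops. Being pressed with more than 18 N harms the lock; a steady 5 to 10 N is right.
- right_wheel_foot (a point): Same for the RIGHT wheel, a further 30 mm to the right (-y).
- left_wheel (a joint): Left wheel's angle, rad. Figure on top, between the red marks = angle / 0.628 (0 rad: the red 0; 4 is 2.513 rad). Grows as the wheel's top is rolled away from the robot (+x); 20 mm of rolling is 1 rad. A spring click holds each figure: rolling on takes 2 to 3 N along the rim, so a press under about 4 N slips; let go, it drops into the nearer figure. Starts 1 or 2 figures below 4.
- middle_wheel (a joint): Middle wheel's angle, the same way (7 is 4.398 rad). Starts 1 or 2 figures above 7.
- right_wheel (a joint): Right wheel's angle, the same way (2 is 1.257 rad). Starts 1 or 2 figures below 2.
- bolt (a joint): How far the bolt is slid back to the left (shelf's +y), m: 0 locked, 0.024 fully back. It drags with about 2 N and stays where it is left. It moves only about 2 mm unless all three wheels are within about 0.1 rad of 4 - 7 - 2; once it is back the wheels cannot turn.
- bolt_knob_foot (a point): Point on the board under the bolt's knob while the bolt is locked, shelf's axes; the knob moves from there to +y by the value of joint bolt. The knob is an upright steel peg, 12 mm across with a black cap, 76 mm left (+y) of the middle wheel; its top is 56 to 62 mm above the board, and it is free on all sides down to 34 mm above the board.
- drawer_bar (a point): Middle of the drawer's dark bar handle: a level bar 10 mm thick, 90 mm long along the shelf's y, 40 mm in front (-x) of the drawer's front and 24 mm below the top of the board; moves with the drawer. The wheels' axis is 85 mm behind the drawer's front. Axes as the shelf's.
- drawer (a joint): How far the drawer is pulled towards the robot (shelf's -x), m: 0 shut, 0.09 at its stop. It drags with about 1 N and stays where it is left. While locked it gives only 2 to 3 mm: a steel eye on the drawer, at the right end of the lock, is caught by the bolt.
- tin: Blue tin with a white clip-on lid, 104 x 146 x 55 mm, on the left end of the shelf; origin under its centre. Leave alone.
- cup_set: Nested yellow silicone cups, 72 mm across, 66 mm high, on the shelf behind and left of the lock; origin under its centre. Leave alone.
- race_car: Teal toy race car, 90 x 52 x 32 mm, on the shelf behind the lock; origin under its centre. Leave alone.
- loose_cup: Single yellow cup, 60 mm across, 45 mm high, on the table to the left; origin under its centre. Leave alone.
- piece_red: Red wooden puzzle piece, 57 x 42 x 12 mm, on the table to the right; origin under its centre. Leave alone.
- piece_green: Green wooden puzzle piece, 57 x 42 x 12 mm, on the table to the right; origin under its centre. Leave alone.

How it is judged:
By the outcome, as a careful person would: the job done as asked, in the order asked, and still so for the second after the job is handed in, with the robot touching nothing.
It also fails if it takes over 67 s, if anything falls off the work surface, if the arm or the gripper's body presses on something with over 40 N, if the wrist force passes 120 N, or if a joint passes its speed limit or range.

## Working session

There is one attempt and no reset: what is moved stays moved. The work goes in short steps, Python scripts to look and compute and a tool call to move; the robot and the scene stay as the last step left them, time stands still between calls to the robot, and variables do not carry over. Pictures are saved under pics/ and viewed, on a budget of 10 in all, crops included, one or two more only if the job needs it, and the job is handed in when it is done.

Besides the shell and the picture viewer there is one more tool, called after "Request:" in YAML: its name, and indented under it one key for each argument. servo_tool: Moves the arm, as the interface text tells. Shift numbers are shares of 40 cm and turn numbers shares of 360 degrees, none past 1 either way. Its arguments: {"type":"object","properties":{"targets":{"type":"array"},"grip":{"type":"number"},"squeeze":{"type":"number"}},"required":["targets"]}

```bash
mkdir -p pics; cat > h.py <<'E'
import numpy as np, cv2
from workcell import bot
def frame(n, save=None):
    c=bot.get_calibration(n); p,d=bot.grab_frame(n)
    if save: cv2.imwrite('pics/'+save, p[:,:,::-1])
    return c,p,d
def world(c,u,v,z):
    K=np.array(c['intrinsics']);R=np.array(c['R']);t=np.array(c['t'])
    return R.T@(np.linalg.inv(K)@np.array([u,v,1.])*z-t)
def onplane(c,u,v,h):
    R=np.array(c['R']);t=np.array(c['t']);o=-R.T@t
    d=R.T@np.linalg.inv(np.array(c['intrinsics']))@np.array([u,v,1.])
    return o+d*(h-o[2])/d[2]
def cloud(c,d):
    K=np.array(c['intrinsics']);R=np.array(c['R']);t=np.array(c['t'])
    v,u=np.indices(d.shape)
    P=np.stack([(u-K[0,2])/K[0,0]*d,(v-K[1,2])/K[1,1]*d,d],-1)
    return (P-t)@R
E
python3 - <<'E'
from h import *
s=bot.observe(); print({k:np.round(v,3) for k,v in s.items()})
for n in ['top','scene']:
    c,p,d=frame(n,n+'1.png'); W=cloud(c,d)
    R=np.array(c['R']);print(n,'cam',np.round(-R.T@c['t'],3),'fwd',R[2].round(2))
    for t in ['left_wheel','middle_wheel','right_wheel','bolt','drawer_bar','drawer','left_wheel_foot','bolt_knob_foot','tin','cup_set','race_car']:
        for r in bot.trace(n,t)[:2]:
            m=r['mask']&(d>0)
            print(n,t,round(r['confidence'],2),np.round(r['pixel']),m.sum(),np.median(W[m],0).round(3),W[m].min(0).round(3) if m.any() else '',W[m].max(0).round(3) if m.any() else '')
E
```

```text
{'clock': np.float64(0.0), 'qpos': array([ 1.221,  0.522, -0.036,  1.6  ,  0.021,  1.021, -0.113]), 'qd': array([-0.001,  0.   ,  0.   ,  0.002, -0.   ,  0.003,  0.001]), 'joint_efforts': array([ 1.0000e-03, -9.2710e+01,  1.9810e+00, -3.6994e+01,  1.8000e-02,
        8.0000e-03, -0.0000e+00]), 'position': array([ 0.172, -0.6  ,  0.231]), 'tool_rot': array([-1.501,  1.57 ,  1.92 ]), 'force': array([ 0.505,  0.427, -0.728]), 'moment': array([-0.016,  0.014,  0.017]), 'grip_width': np.float64(0.086)}
top cam [0.253 0.003 1.638] fwd [ 0.19 -0.01 -0.98]
top left_wheel 0.63 [299. 187.] 73 [ 0.602 -0.083  0.242] [ 0.583 -0.091  0.22 ] [ 0.623 -0.074  0.254]
top left_wheel 0.36 [334. 209.] 1147 [ 0.541 -0.186  0.193] [ 0.486 -0.314 -0.008] [ 0.644 -0.079  0.249]
top middle_wheel 0.56 [309. 184.] 75 [ 0.605 -0.113  0.242] [ 0.59  -0.122  0.221] [ 0.626 -0.104  0.253]
top middle_wheel 0.39 [297. 200.] 9530 [ 0.599 -0.082  0.199] [ 0.486 -0.351 -0.007] [0.765 0.223 0.264]
top right_wheel 0.66 [318. 182.] 87 [ 0.61  -0.142  0.24 ] [ 0.592 -0.151  0.204] [ 0.641 -0.133  0.252]
top bolt 0.5 [284. 
[... 1792 characters left out ...]
7 [282. 276.] 15570 [ 0.678 -0.239  0.185] [ 0.322 -0.323 -0.003] [0.77  0.566 0.262]
scene bolt_knob_foot 0.92 [277. 273.] 15501 [ 0.679 -0.241  0.185] [ 0.327 -0.323 -0.003] [0.77  0.563 0.262]
scene tin 0.83 [319. 177.] 1538 [0.607 0.087 0.255] [0.484 0.037 0.011] [0.66  0.561 0.26 ]
scene cup_set 0.97 [327. 209.] 831 [ 0.696 -0.029  0.246] [ 0.617 -0.048  0.197] [0.723 0.108 0.271]
scene cup_set 0.56 [309. 247.] 642 [ 0.721 -0.174  0.221] [ 0.671 -0.21   0.198] [ 0.75  -0.084  0.236]
scene race_car 0.59 [309. 246.] 628 [ 0.722 -0.174  0.221] [ 0.682 -0.21   0.198] [ 0.75  -0.078  0.236]
scene race_car 0.4 [292. 203.] 98 [ 0.603 -0.043  0.235] [ 0.594 -0.193  0.209] [ 0.628 -0.035  0.262]
```

```bash
python3 - <<'E'
from h import *
p=cv2.imread('pics/top1.png'); q=cv2.imread('pics/scene1.png')
a=cv2.resize(p[120:260,180:400],(800,509),interpolation=3); cv2.imwrite('pics/topcrop.png',a)
c,P,d=frame('top'); W=cloud(c,d)
m=(abs(W[...,2]-0.2)<0.006)&(d>0)&(W[...,0]>0.4)&(W[...,0]<0.9)&(abs(W[...,1])<0.4)
n,l,st,_=cv2.connectedComponentsWithStats(m.astype(np.uint8)); k=1+st[1:,4].argmax()
r=cv2.minAreaRect(W[l==k][:,:2].astype(np.float32)); print(r, cv2.boxPoints(r).round(3))
# front edge fit: min x per y bin
B=W[l==k]; e=[]
for y in np.arange(-.3,.2,.01):
    s=B[abs(B[:,1]-y)<.006]
    if len(s): e.append((y,s[:,0].max(),s[:,0].min()))
e=np.array(e); print(e.round(3).tolist())
E
```

```text
((0.6222280263900757, -0.05060684680938721), (0.21660465002059937, 0.5200285315513611), 8.806072235107422) [[ 0.475  0.19 ]
 [ 0.555 -0.324]
 [ 0.769 -0.291]
 [ 0.689  0.223]]
[[-0.3, 0.735, 0.552], [-0.29, 0.765, 0.549], [-0.28, 0.765, 0.549], [-0.27, 0.762, 0.548], [-0.26, 0.764, 0.545], [-0.25, 0.76, 0.544], [-0.24, 0.76, 0.544], [-0.23, 0.758, 0.541], [-0.22, 0.755, 0.54], [-0.21, 0.755, 0.538], [-0.2, 0.752, 0.537], [-0.19, 0.696, 0.535], [-0.18, 0.706, 0.534], [-0.17, 0.706, 0.533], [-0.16, 0.705, 0.53], [-0.15, 0.687, 0.53], [-0.14, 0.687, 0.526], [-0.13, 0.697, 0.525], [-0.12, 0.741, 0.524], [-0.11, 0.741, 0.523], [-0.1, 0.739, 0.519], [-0.09, 0.737, 0.519], [-0.08, 0.737, 0.518], [-0.07, 0.732, 0.53], [-0.06, 0.733, 0.53], [-0.05, 0.729, 0.529], [-0.04, 0.728, 0.526], [-0.03, 0.67, 0.525], [-0.02, 0.66, 0.524], [-0.01, 0.658, 0.523], [0.0, 0.658, 0.522], [0.01, 0.669, 0.519], [0.02, 0.696, 0.519], [0.03, 0.717, 0.516], [0.04, 0.717, 0.515], [0.05, 0.717, 0.515], [0.06, 0.714, 0.512], [0.07, 0.714, 0.511], [0.08, 0.71, 0.508], [0.09, 0.709, 0.507], [0.1, 0.708, 0.505], [0.11, 0.705, 0.504], [0.12, 0.705, 0.502], [0.13, 0.702, 0.501], [0.14, 0.702, 0.498], [0.15, 0.699, 0.497], [0.16, 0.699, 0.497], [0.17, 0.697, 0.494], [0.18, 0.694, 0.493], [0.19, 0.695, 0.491]]
```

View pics/topcrop.png

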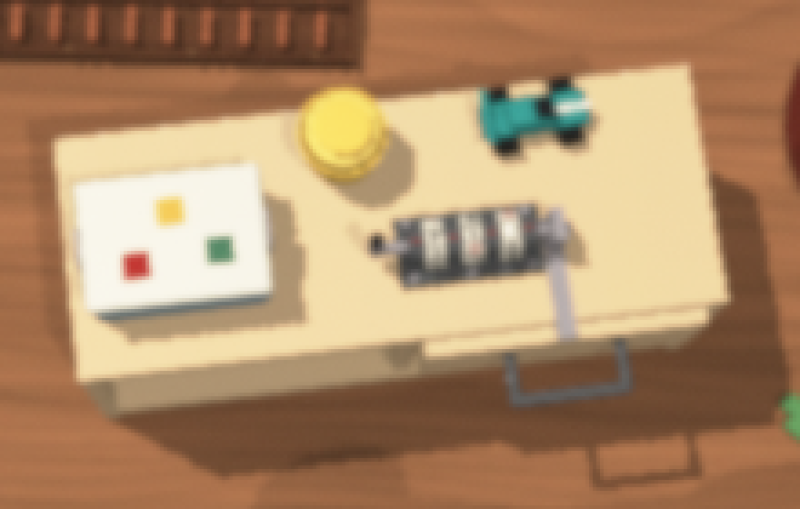

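View pics/scene1.png

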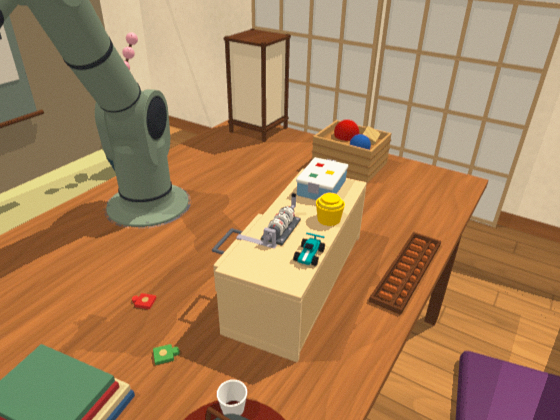

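```bash
cat >> h.py <<'E'
from scipy.spatial.transform import Rotation as Ro
YAW=np.deg2rad(8.8)
S=np.array([[np.cos(YAW),-np.sin(YAW),0],[np.sin(YAW),np.cos(YAW),0],[0,0,1]])
def toolR(s=None):
    s=s or bot.observe(); return Ro.from_euler('xyz',s['tool_rot']).as_matrix()
def move(pos,R=None):
    s=bot.observe(); T=toolR(s)
    d=T.T@(np.array(pos)-s['position'])/0.4
    w=np.zeros(3) if R is None else Ro.from_matrix(T.T@R).as_rotvec()/(2*np.pi)
    print('shift',d.round(4),'turn',w.round(4),'mm',(np.linalg.norm(d)*400).round(1),'deg',(np.linalg.norm(w)*360).round(1))
# tool down, jaws (tool y) along +-shelf x
def down(sign): 
    x=np.array([0,0,-1.]); y=sign*S[:,0]; return np.stack([x,y,np.cross(x,y)],1)
E
python3 - <<'E'
from h import *
s=bot.observe(); T=toolR(); print(T.round(3))
c=bot.get_calibration('wrist'); R=np.array(c['R']); print('cam in tool',(T.T@(-R.T@c['t']-s['position'])).round(3),'fwd tool',(T.T@R[2]).round(2)); print(np.round(c['intrinsics']))
for sg in (1,-1):
    move([0.56,-0.14,0.42],down(sg))
E
```

```text
[[-0.     0.276 -0.961]
 [ 0.    -0.961 -0.276]
 [-1.    -0.     0.   ]]
cam in tool [-0.141  0.    -0.077] fwd tool [0.95 0.   0.3 ]
[[372.   0. 286.]
 [  0. 372. 212.]
 [  0.   0.   1.]]
shift [-0.4718 -0.8394 -1.249 ] turn [-0.2299 -0.      0.    ] mm 630.8 deg 82.8
shift [-0.4718 -0.8394 -1.249 ] turn [0.2701 0.     0.    ] mm 630.8 deg 97.2
```

Request:
servo_tool:
  targets:
    - {"x": -0.15, "y": -0.1, "z": -0.15, "wx": -0.03}
    - {"x": -0.3, "y": -0.2, "z": -0.3, "wx": -0.06}
    - {"x": -0.4, "y": -0.3, "z": -0.42, "wx": -0.09}
    - {"x": -0.47, "y": -0.42, "z": -0.6, "wx": -0.115}
    - {"x": -0.47, "y": -0.52, "z": -0.76, "wx": -0.14}
    - {"x": -0.47, "y": -0.6, "z": -0.9, "wx": -0.17}
    - {"x": -0.47, "y": -0.67, "z": -1.0, "wx": -0.2}
    - {"x": -0.47, "y": -0.67, "z": -1.0, "wx": -0.23}
    - {"x": -0.47, "y": -0.67, "z": -1.0, "wx": -0.23}
  grip: -1

```text
$.targets[0]: bad value
```

```bash
python3 - <<'E'
from h import *
s=bot.observe();print(s['clock'],s['position'].round(4),s['qpos'].round(2),s['force'].round(1)); move([0.56,-0.13,0.36],down(1))
E
```

```text
1.25 [ 0.1726 -0.6007  0.2313] [ 1.22  0.52 -0.04  1.6   0.02  1.02 -0.11] [-0.7 -0.1 -0.2]
shift [-0.3218 -0.8635 -1.2559] turn [-0.2299 -0.      0.    ] mm 623.1 deg 82.8
```

Request:
servo_tool:
  targets:
    - {"x": -0.15, "y": -0.1, "z": -0.15, "wx": -0.03, "wy": 0, "wz": 0}
    - {"x": -0.3, "y": -0.2, "z": -0.3, "wx": -0.06, "wy": 0, "wz": 0}
    - {"x": -0.4, "y": -0.3, "z": -0.42, "wx": -0.09, "wy": 0, "wz": 0}
    - {"x": -0.47, "y": -0.42, "z": -0.6, "wx": -0.115, "wy": 0, "wz": 0}
    - {"x": -0.47, "y": -0.52, "z": -0.76, "wx": -0.14, "wy": 0, "wz": 0}
    - {"x": -0.47, "y": -0.6, "z": -0.9, "wx": -0.17, "wy": 0, "wz": 0}
    - {"x": -0.47, "y": -0.67, "z": -1.0, "wx": -0.2, "wy": 0, "wz": 0}
    - {"x": -0.47, "y": -0.67, "z": -1.0, "wx": -0.23, "wy": 0, "wz": 0}
    - {"x": -0.47, "y": -0.67, "z": -1.0, "wx": -0.23, "wy": 0, "wz": 0}
  grip: -1

```text
clock: 2.38
position: [0.4847, -0.2299, 0.4198]
tool_rot: [1.764, 1.57, 0.354]
force: [-0.2, -1.3, 0.2]
grip_width: -0.0
```

```bash
python3 - <<'E'
from h import *
s=bot.observe();print(s['clock'],s['position'].round(4),s['qpos'].round(2),s['force'].round(1)); move([0.56,-0.13,0.36],down(1))
E
```

```text
2.375 [ 0.4847 -0.2299  0.4198] [ 0.74  0.27 -0.52  1.53  0.13  1.38  0.37] [-0.2 -1.3  0.2]
shift [ 0.1498  0.2256 -0.2164] turn [ 0.0011 -0.     -0.0002] mm 138.6 deg 0.4
```

Request:
servo_tool:
  targets:
    - {"x": 0.1, "y": 0.12, "z": -0.1, "wx": 0, "wy": 0, "wz": 0}
    - {"x": 0.2, "y": 0.21, "z": -0.2, "wx": 0, "wy": 0, "wz": 0}
    - {"x": 0.22, "y": 0.21, "z": -0.21, "wx": 0.001, "wy": 0, "wz": 0}
    - {"x": 0.22, "y": 0.21, "z": -0.21, "wx": 0.001, "wy": 0, "wz": 0}

```text
clock: 2.88
position: [0.5542, -0.1321, 0.3308]
tool_rot: [-2.614, 1.569, 2.255]
force: [0.1, 0.3, 0.1]
grip_width: 0.0002
```

```bash
python3 - <<'E'
from h import *
s=bot.observe();print(s['clock'],s['position'].round(4),toolR().round(3).tolist(),s['force'].round(1))
n='wrist'; c,p,d=frame(n,'w1.png'); W=cloud(c,d); np.savez('w1.npz',W=W,d=d,p=p)
cv2.imwrite('pics/w1b.png',cv2.resize(p[:,:,::-1],(800,600),interpolation=2))
for t in ['left_wheel','middle_wheel','right_wheel','bolt','drawer_bar']:
    for r in bot.trace(n,t)[:2]:
        m=r['mask']&(d>0)
        print(n,t,round(r['confidence'],2),np.round(r['pixel']),m.sum(),np.median(W[m],0).round(4),np.percentile(W[m],2,0).round(3),np.percentile(W[m],98,0).round(3))
E
```

```text
2.875 [ 0.5542 -0.1321  0.3308] [[-0.001, 0.988, 0.156], [0.001, 0.156, -0.988], [-1.0, -0.001, -0.002]] [0.1 0.3 0.1]
wrist left_wheel 0.82 [376. 156.] 1563 [ 0.6008 -0.0842  0.2407] [ 0.585 -0.093  0.223] [ 0.621 -0.076  0.245]
wrist middle_wheel 0.76 [374. 202.] 1558 [ 0.6059 -0.1129  0.2404] [ 0.59  -0.122  0.221] [ 0.626 -0.105  0.245]
wrist middle_wheel 0.28 [521.  61.] 9276 [ 0.6656 -0.019   0.2526] [ 0.652 -0.044  0.204] [0.696 0.011 0.265]
wrist right_wheel 0.94 [368. 243.] 1555 [ 0.6103 -0.1419  0.2395] [ 0.594 -0.153  0.218] [ 0.632 -0.135  0.245]
wrist bolt 0.88 [377.  93.] 1462 [ 0.5986 -0.0459  0.2295] [ 0.592 -0.18   0.21 ] [ 0.622 -0.034  0.26 ]
wrist drawer_bar 0.71 [261. 243.] 6888 [ 0.5342 -0.1756  0.1953] [ 0.49  -0.242  0.173] [ 0.63  -0.082  0.242]
```

View pics/w1b.png

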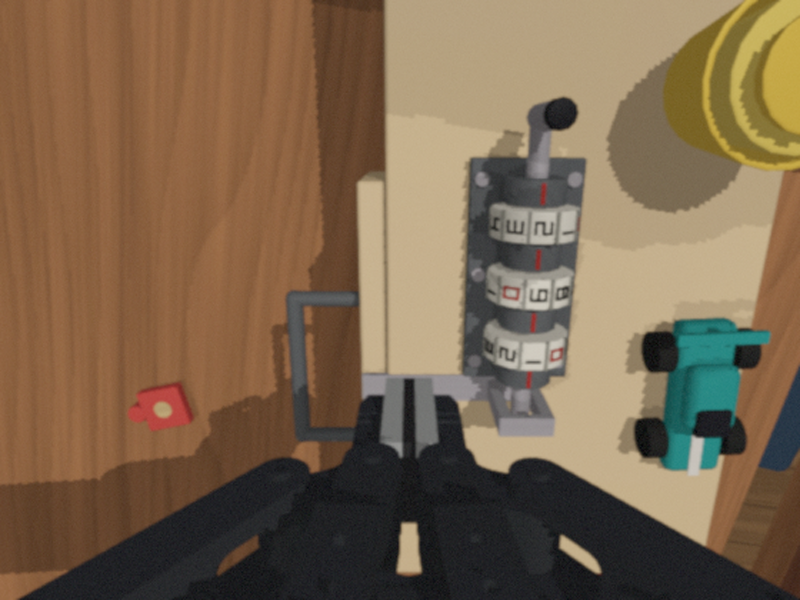

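```bash
python3 - <<'E'
from h import *
from scipy.optimize import least_squares
z=np.load('w1.npz'); W=z['W']; d=z['d']
Q=W@S  # shelf-axes coords (rotated about world origin)
def box(a,b): return (d>0)&np.all((W>a)&(W<b),axis=-1)
for nm,(x,y) in dict(left=(.602,-.084),mid=(.606,-.113),right=(.6105,-.142)).items():
    q=(np.array([x,y,0])@S)
    m=(d>0)&(abs(Q[...,0]-q[0])<.025)&(abs(Q[...,1]-q[1])<.005)&(W[...,2]>.225)
    P=Q[m]
    f=least_squares(lambda a:np.hypot(P[:,0]-a[0],P[:,2]-a[1])-.02,[q[0],.225],loss='soft_l1',f_scale=.001)
    m2=(d>0)&(abs(Q[...,0]-f.x[0])<.008)&(abs(Q[...,1]-q[1])<.015)&(W[...,2]>f.x[1]+.0175)
    ys=Q[m2][:,1]; print(nm,'shelf x',f.x.round(4),'top',(f.x[1]+.02).round(4),'y ctr',q[1].round(4),np.percentile(ys,[1,50,99]).round(4),'world',(S@[f.x[0],np.mean(np.percentile(ys,[1,99])),0]).round(4))
m=box([.58,-.07,.245],[.625,-.015,.28]); print('knob cap',m.sum(),Q[m].mean(0).round(4),np.median(W[m],0).round(4),W[m][:,2].max().round(4),np.percentile(Q[m],[3,97],0).round(4))
m=box([.46,-.25,.165],[.54,-.09,.186]); P=Q[m]; print('bar',m.sum(),np.percentile(P,[2,50,98],0).round(4))
mb=(d>0)&(abs(W[...,2]-.2)<.004); print('board z',np.median(W[mb][:,2]))
# knob height top & board front
s=bot.observe(); print('tcp shelf',(s['position']@S).round(4))
E
```

```text
left shelf x [0.585  0.2242] top 0.2442 y ctr -0.1751 [-0.1832 -0.1761 -0.1695] world [ 0.6051 -0.0848  0.    ]
mid shelf x [0.578 0.385] top 0.405 y ctr -0.2044 [-0.205  -0.2038 -0.2026] world [ 0.6024 -0.113   0.    ]
right shelf x [0.5849 0.2236] top 0.2436 y ctr -0.2337 [-0.2434 -0.2359 -0.2291] world [ 0.6142 -0.144   0.    ]
knob cap 520 [ 0.5839 -0.1307  0.257 ] [ 0.5967 -0.0398  0.2583] 0.2605 [[ 0.5791 -0.136   0.247 ]
 [ 0.5899 -0.1254  0.2597]]
bar 2003 [[ 0.4559 -0.3212  0.1744]
 [ 0.4639 -0.2625  0.1784]
 [ 0.5139 -0.2013  0.1808]]
board z 0.19854487812771143
tcp shelf [ 0.5271 -0.2177  0.3328]
```

Request:
servo_tool:
  targets:
    - {"x": 0, "y": 0.1, "z": -0.09, "wx": 0, "wy": 0, "wz": 0}
    - {"x": 0.1, "y": 0.129, "z": -0.103, "wx": 0, "wy": 0, "wz": 0}
    - {"x": 0.18, "y": 0.129, "z": -0.103, "wx": 0, "wy": 0, "wz": 0}
    - {"x": 0.19, "y": 0.129, "z": -0.103, "wx": 0, "wy": 0, "wz": 0}
    - {"x": 0.19, "y": 0.129, "z": -0.103, "wx": 0, "wy": 0, "wz": 0}

```text
clock: 3.8
position: [0.5995, -0.0865, 0.2581]
tool_rot: [1.268, 1.568, -0.151]
force: [0.1, 0.5, 1.3]
grip_width: 0.0002
```

```bash
cat >> h.py <<'E'
def st():
    s=bot.observe(); print('t',round(float(s['clock']),2),'shelf',(s['position']@S).round(4),'F shelf',(s['force']@S).round(1),'tilt',toolR(s)[:,0].round(3)); return s
def to(xs,ys,z):
    s=bot.observe(); move(S@np.array([xs,ys,z]),down(1))
E
python3 -c "
from h import *
st(); to(.5785,-.1764,.246)"
```

```text
t 3.8 shelf [ 0.5792 -0.1771  0.2581] F shelf [0.2 0.5 1.3] tilt [ 0.003 -0.    -1.   ]
shift [ 0.0301 -0.0018 -0.0019] turn [-0.0003  0.0002 -0.0005] mm 12.1 deg 0.2
```

Request:
servo_tool:
  targets:
    - {"x": 0.015, "y": -0.0018, "z": -0.0018, "wx": 0, "wy": 0, "wz": 0}
    - {"x": 0.0275, "y": -0.0018, "z": -0.0018, "wx": 0, "wy": 0, "wz": -0.0005}
    - {"x": 0.0275, "y": -0.0018, "z": -0.0018, "wx": 0, "wy": 0, "wz": -0.0005}
    - {"x": 0.0275, "y": -0.0018, "z": -0.0018, "wx": 0, "wy": 0, "wz": -0.0005}

```text
clock: 4.3
position: [0.5988, -0.0858, 0.2472]
tool_rot: [0.199, 1.57, -1.22]
force: [-0.3, 0.4, 0.2]
grip_width: 0.0001
```

Request:
servo_tool:
  targets:
    - {"x": 0.0, "y": 0, "z": 0, "wx": 0, "wy": 0, "wz": 0}
    - {"x": 0, "y": 0, "z": 0, "wx": 0, "wy": 0, "wz": 0}

```text
clock: 4.55
position: [0.5988, -0.0858, 0.2473]
tool_rot: [0.316, 1.57, -1.104]
force: [-0.2, 0.2, 0.8]
grip_width: -0.0002
```

Request:
servo_tool:
  targets:
    - {"x": 0.0025, "y": 0, "z": 0, "wx": 0, "wy": 0, "wz": 0}
    - {"x": 0.0038, "y": 0, "z": 0, "wx": 0, "wy": 0, "wz": 0}
    - {"x": 0.0038, "y": 0, "z": 0, "wx": 0, "wy": 0, "wz": 0}

```text
clock: 4.92
position: [0.5988, -0.0858, 0.2459]
tool_rot: [0.356, 1.57, -1.063]
force: [-0.4, 0.3, 0.6]
grip_width: -0.0
```

Request:
servo_tool:
  targets:
    - {"x": 0.001, "y": 0, "z": 0, "wx": 0, "wy": 0, "wz": 0}
    - {"x": 0.002, "y": 0, "z": 0, "wx": 0, "wy": 0, "wz": 0}
    - {"x": 0.002, "y": 0, "z": 0, "wx": 0, "wy": 0, "wz": 0}

```text
clock: 5.3
position: [0.5991, -0.0858, 0.2456]
tool_rot: [0.723, 1.569, -0.696]
force: [-1.9, -0.2, 8.7]
grip_width: -0.0001
```

Request:
servo_tool:
  targets:
    - {"x": 0.0012, "y": 0.004, "z": 0, "wx": 0, "wy": 0, "wz": 0}
    - {"x": 0.0012, "y": 0.009, "z": 0, "wx": 0, "wy": 0, "wz": 0}
    - {"x": 0.0012, "y": 0.014, "z": 0, "wx": 0, "wy": 0, "wz": 0}

```text
clock: 5.68
position: [0.605, -0.0849, 0.2457]
tool_rot: [0.934, 1.568, -0.485]
force: [-1.2, 0.1, 8.0]
grip_width: -0.0001
```

Request:
servo_tool:
  targets:
    - {"x": 0.0012, "y": 0.005, "z": 0, "wx": 0, "wy": 0, "wz": 0}
    - {"x": 0.0012, "y": 0.01, "z": 0, "wx": 0, "wy": 0, "wz": 0}
    - {"x": 0.0012, "y": 0.015, "z": 0, "wx": 0, "wy": 0, "wz": 0}
    - {"x": 0.0012, "y": 0.0175, "z": 0, "wx": 0, "wy": 0, "wz": 0}

```text
clock: 6.18
position: [0.6121, -0.0837, 0.2457]
tool_rot: [0.986, 1.568, -0.433]
force: [-2.5, 0.2, 7.0]
grip_width: 0.0001
```

```bash
python3 -c "
from h import *
st(); to(.5785,-.1764,.2475)"
```

```text
t 6.17 shelf [ 0.5921 -0.1764  0.2457] F shelf [-2.4  0.5  7. ] tilt [ 0.003 -0.001 -1.   ]
shift [-0.0046 -0.034   0.0001] turn [-0.0003  0.0003 -0.0004] mm 13.7 deg 0.2
```

Request:
servo_tool:
  targets:
    - {"x": -0.005, "y": 0, "z": 0, "wx": 0, "wy": 0, "wz": 0}
    - {"x": -0.01, "y": 0, "z": 0, "wx": 0, "wy": 0, "wz": 0}
    - {"x": -0.01, "y": -0.02, "z": 0, "wx": 0, "wy": 0, "wz": 0}
    - {"x": -0.01, "y": -0.034, "z": 0, "wx": 0, "wy": 0, "wz": 0}
    - {"x": -0.005, "y": -0.034, "z": 0, "wx": 0, "wy": 0, "wz": 0}
    - {"x": -0.001, "y": -0.034, "z": 0, "wx": 0, "wy": 0, "wz": 0}
    - {"x": 0, "y": -0.034, "z": 0, "wx": 0, "wy": 0, "wz": 0}
    - {"x": 0.0008, "y": -0.034, "z": 0, "wx": 0, "wy": 0, "wz": 0}
    - {"x": 0.0012, "y": -0.034, "z": 0, "wx": 0, "wy": 0, "wz": 0}
    - {"x": 0.0012, "y": -0.034, "z": 0, "wx": 0, "wy": 0, "wz": 0}

```text
clock: 7.42
position: [0.5989, -0.0858, 0.2456]
tool_rot: [1.01, 1.567, -0.409]
force: [-2.1, -0.6, 8.4]
grip_width: -0.0
```

Request:
servo_tool:
  targets:
    - {"x": 0.0012, "y": 0.005, "z": 0, "wx": 0, "wy": 0, "wz": 0}
    - {"x": 0.0012, "y": 0.01, "z": 0, "wx": 0, "wy": 0, "wz": 0}
    - {"x": 0.0012, "y": 0.015, "z": 0, "wx": 0, "wy": 0, "wz": 0}
    - {"x": 0.0012, "y": 0.02, "z": 0, "wx": 0, "wy": 0, "wz": 0}
    - {"x": 0.0012, "y": 0.025, "z": 0, "wx": 0, "wy": 0, "wz": 0}
    - {"x": 0.0012, "y": 0.03, "z": 0, "wx": 0, "wy": 0, "wz": 0}
    - {"x": 0.0012, "y": 0.033, "z": 0, "wx": 0, "wy": 0, "wz": 0}

```text
clock: 8.3
position: [0.6123, -0.0838, 0.2456]
tool_rot: [1.044, 1.566, -0.375]
force: [-1.3, -0.3, 7.0]
grip_width: -0.0
```

Request:
servo_tool:
  targets:
    - {"x": -0.005, "y": 0, "z": 0, "wx": 0, "wy": 0, "wz": 0}
    - {"x": -0.03, "y": 0, "z": 0, "wx": 0, "wy": 0, "wz": 0}
    - {"x": -0.12, "y": -0.1, "z": 0.05, "wx": 0, "wy": 0, "wz": 0}
    - {"x": -0.2, "y": -0.16, "z": 0.1, "wx": 0, "wy": 0, "wz": 0}
    - {"x": -0.2, "y": -0.16, "z": 0.1, "wx": 0, "wy": 0, "wz": 0}
    - {"x": -0.2, "y": -0.16, "z": 0.1, "wx": 0, "wy": 0, "wz": 0}

```text
clock: 9.05
position: [0.5549, -0.1326, 0.3256]
tool_rot: [1.09, 1.566, -0.329]
force: [-0.1, 0.5, -0.6]
grip_width: 0.0002
```

```bash
python3 - <<'E'
from h import *
s=st(); to(.592,-.2064,.2500)
c,p,d=frame('wrist'); a=p[90:290,300:440,::-1]; cv2.imwrite('pics/w2.png',cv2.resize(a,None,fx=3,fy=3,interpolation=2))
E
```

```text
t 9.05 shelf [ 0.5281 -0.2159  0.3256] F shelf [-0.1  0.5 -0.6] tilt [ 0.005 -0.002 -1.   ]
shift [ 0.1896  0.159  -0.0244] turn [-0.0003  0.0004 -0.0007] mm 99.4 deg 0.3
```

View pics/w2.png

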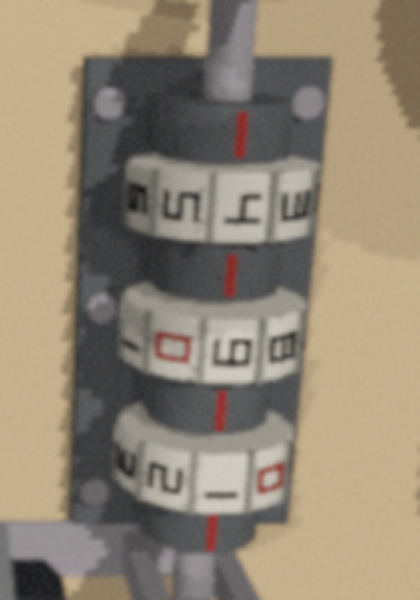

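Request:
servo_tool:
  targets:
    - {"x": 0.0, "y": 0.08, "z": -0.012, "wx": 0, "wy": 0.0004, "wz": -0.0007}
    - {"x": 0.08, "y": 0.159, "z": -0.0244, "wx": 0, "wy": 0.0004, "wz": -0.0007}
    - {"x": 0.16, "y": 0.159, "z": -0.0244, "wx": 0, "wy": 0.0004, "wz": -0.0007}
    - {"x": 0.185, "y": 0.159, "z": -0.0244, "wx": 0, "wy": 0.0004, "wz": -0.0007}
    - {"x": 0.194, "y": 0.159, "z": -0.0244, "wx": 0, "wy": 0.0004, "wz": -0.0007}
    - {"x": 0.194, "y": 0.159, "z": -0.0244, "wx": 0, "wy": 0.0004, "wz": -0.0007}

```text
clock: 9.85
position: [0.6168, -0.1131, 0.2486]
tool_rot: [3.002, 1.57, 1.583]
force: [-0.3, -0.7, 1.0]
grip_width: -0.0001
```

```bash
python3 -c "
from h import *
st(); to(.592,-.2064,.2452)"
```

```text
t 9.85 shelf [ 0.5923 -0.2061  0.2486] F shelf [-0.5 -0.7  1. ] tilt [-0.  0. -1.]
shift [ 0.0084 -0.0007  0.0008] turn [-0.0002 -0.0001 -0.    ] mm 3.4 deg 0.1
```

Request:
servo_tool:
  targets:
    - {"x": 0.004, "y": 0, "z": 0.0008, "wx": 0, "wy": 0, "wz": 0}
    - {"x": 0.0065, "y": 0, "z": 0.0008, "wx": 0, "wy": 0, "wz": 0}
    - {"x": 0.0075, "y": 0, "z": 0.0008, "wx": 0, "wy": 0, "wz": 0}
    - {"x": 0.0084, "y": 0, "z": 0.0008, "wx": 0, "wy": 0, "wz": 0}
    - {"x": 0.0084, "y": 0, "z": 0.0008, "wx": 0, "wy": 0, "wz": 0}

```text
clock: 10.48
position: [0.6171, -0.1134, 0.2457]
tool_rot: [1.789, 1.57, 0.37]
force: [-0.7, -0.5, 5.2]
grip_width: -0.0001
```

Request:
servo_tool:
  targets:
    - {"x": 0.0013, "y": 0, "z": 0, "wx": 0, "wy": 0, "wz": 0}
    - {"x": 0.0013, "y": -0.005, "z": 0, "wx": 0, "wy": 0, "wz": 0}
    - {"x": 0.0013, "y": -0.01, "z": 0, "wx": 0, "wy": 0, "wz": 0}
    - {"x": 0.0013, "y": -0.015, "z": 0, "wx": 0, "wy": 0, "wz": 0}
    - {"x": 0.0013, "y": -0.02, "z": 0, "wx": 0, "wy": 0, "wz": 0}
    - {"x": 0.0013, "y": -0.025, "z": 0, "wx": 0, "wy": 0, "wz": 0}
    - {"x": 0.0013, "y": -0.03, "z": 0, "wx": 0, "wy": 0, "wz": 0}
    - {"x": 0.0013, "y": -0.034, "z": 0, "wx": 0, "wy": 0, "wz": 0}

```text
clock: 11.48
position: [0.604, -0.1154, 0.2458]
tool_rot: [1.494, 1.569, 0.075]
force: [2.4, -0.0, 5.0]
grip_width: 0.0
```

Request:
servo_tool:
  targets:
    - {"x": -0.005, "y": 0, "z": 0, "wx": 0, "wy": 0, "wz": 0}
    - {"x": -0.01, "y": 0, "z": 0, "wx": 0, "wy": 0, "wz": 0}
    - {"x": -0.01, "y": 0.02, "z": 0, "wx": 0, "wy": 0, "wz": 0}
    - {"x": -0.01, "y": 0.034, "z": 0, "wx": 0, "wy": 0, "wz": 0}
    - {"x": -0.005, "y": 0.034, "z": 0, "wx": 0, "wy": 0, "wz": 0}
    - {"x": -0.001, "y": 0.034, "z": 0, "wx": 0, "wy": 0, "wz": 0}
    - {"x": 0, "y": 0.034, "z": 0, "wx": 0, "wy": 0, "wz": 0}
    - {"x": 0.0008, "y": 0.034, "z": 0, "wx": 0, "wy": 0, "wz": 0}
    - {"x": 0.0012, "y": 0.034, "z": 0, "wx": 0, "wy": 0, "wz": 0}
    - {"x": 0.0012, "y": 0.034, "z": 0, "wx": 0, "wy": 0, "wz": 0}

```text
clock: 12.72
position: [0.6176, -0.1133, 0.2457]
tool_rot: [1.461, 1.568, 0.042]
force: [-0.5, 0.1, 5.4]
grip_width: 0.0001
```

Request:
servo_tool:
  targets:
    - {"x": 0.0014, "y": 0, "z": 0, "wx": 0, "wy": 0, "wz": 0}
    - {"x": 0.0014, "y": -0.005, "z": 0, "wx": 0, "wy": 0, "wz": 0}
    - {"x": 0.0014, "y": -0.01, "z": 0, "wx": 0, "wy": 0, "wz": 0}
    - {"x": 0.0014, "y": -0.015, "z": 0, "wx": 0, "wy": 0, "wz": 0}
    - {"x": 0.0014, "y": -0.02, "z": 0, "wx": 0, "wy": 0, "wz": 0}
    - {"x": 0.0014, "y": -0.025, "z": 0, "wx": 0, "wy": 0, "wz": 0}
    - {"x": 0.0014, "y": -0.03, "z": 0, "wx": 0, "wy": 0, "wz": 0}
    - {"x": 0.0014, "y": -0.034, "z": 0, "wx": 0, "wy": 0, "wz": 0}

```text
clock: 13.72
position: [0.6045, -0.1153, 0.2457]
tool_rot: [1.427, 1.567, 0.008]
force: [2.8, 1.0, 6.8]
grip_width: 0.0002
```

Request:
servo_tool:
  targets:
    - {"x": -0.005, "y": 0, "z": 0, "wx": 0, "wy": 0, "wz": 0}
    - {"x": -0.012, "y": 0, "z": 0, "wx": 0, "wy": 0, "wz": 0}
    - {"x": -0.012, "y": 0, "z": 0.04, "wx": 0, "wy": 0, "wz": 0}
    - {"x": -0.012, "y": 0, "z": 0.075, "wx": 0, "wy": 0, "wz": 0}
    - {"x": -0.009, "y": 0, "z": 0.075, "wx": 0, "wy": 0, "wz": 0}
    - {"x": -0.009, "y": 0, "z": 0.075, "wx": 0, "wy": 0, "wz": 0}

```text
clock: 14.48
position: [0.609, -0.1448, 0.2491]
tool_rot: [1.546, 1.567, 0.127]
force: [0.1, 1.3, -0.2]
grip_width: -0.0003
```

```bash
python3 -c "
from h import *
st(); to(.5782,-.2364,.2452)"
```

```text
t 14.47 shelf [ 0.5796 -0.2363  0.2491] F shelf [ 0.3  1.3 -0.2] tilt [ 0.004  0.    -1.   ]
shift [ 0.0096 -0.0036  0.0004] turn [-0.0002  0.     -0.0006] mm 4.1 deg 0.2
```

Now the right wheel, one figure up (away from the robot).

Request:
servo_tool:
  targets:
    - {"x": 0.004, "y": -0.0036, "z": 0, "wx": 0, "wy": 0, "wz": -0.0006}
    - {"x": 0.0072, "y": -0.0036, "z": 0, "wx": 0, "wy": 0, "wz": -0.0006}
    - {"x": 0.0085, "y": -0.0036, "z": 0, "wx": 0, "wy": 0, "wz": -0.0006}
    - {"x": 0.0094, "y": -0.0036, "z": 0, "wx": 0, "wy": 0, "wz": -0.0006}
    - {"x": 0.0096, "y": -0.0036, "z": 0, "wx": 0, "wy": 0, "wz": -0.0006}

```text
clock: 15.1
position: [0.6077, -0.1448, 0.2456]
tool_rot: [1.31, 1.57, -0.109]
force: [-2.1, 1.4, 6.3]
grip_width: 0.0002
```

Request:
servo_tool:
  targets:
    - {"x": 0.0012, "y": 0.003, "z": 0, "wx": 0, "wy": 0, "wz": 0}
    - {"x": 0.0012, "y": 0.008, "z": 0, "wx": 0, "wy": 0, "wz": 0}
    - {"x": 0.0012, "y": 0.013, "z": 0, "wx": 0, "wy": 0, "wz": 0}
    - {"x": 0.0012, "y": 0.018, "z": 0, "wx": 0, "wy": 0, "wz": 0}
    - {"x": 0.0012, "y": 0.023, "z": 0, "wx": 0, "wy": 0, "wz": 0}
    - {"x": 0.0012, "y": 0.028, "z": 0, "wx": 0, "wy": 0, "wz": 0}
    - {"x": 0.0012, "y": 0.033, "z": 0, "wx": 0, "wy": 0, "wz": 0}

```text
clock: 15.98
position: [0.621, -0.1427, 0.2457]
tool_rot: [1.241, 1.57, -0.178]
force: [-1.3, 0.7, 6.3]
grip_width: -0.0
```

Request:
servo_tool:
  targets:
    - {"x": -0.005, "y": 0, "z": 0, "wx": 0, "wy": 0, "wz": 0}
    - {"x": -0.03, "y": 0, "z": 0, "wx": 0, "wy": 0, "wz": 0}
    - {"x": -0.12, "y": -0.1, "z": -0.02, "wx": 0, "wy": 0, "wz": 0}
    - {"x": -0.2, "y": -0.16, "z": -0.05, "wx": 0, "wy": 0, "wz": 0}
    - {"x": -0.2, "y": -0.16, "z": -0.05, "wx": 0, "wy": 0, "wz": 0}
    - {"x": -0.2, "y": -0.16, "z": -0.05, "wx": 0, "wy": 0, "wz": 0}

```text
clock: 16.73
position: [0.5548, -0.1329, 0.3258]
tool_rot: [1.07, 1.569, -0.349]
force: [-0.7, -0.3, 0.1]
grip_width: -0.0
```

```bash
python3 - <<'E'
from h import *
s=st(); to(.584,-.165,.240)
c,p,d=frame('wrist'); a=p[90:290,300:440,::-1]; cv2.imwrite('pics/w3.png',cv2.resize(a,None,fx=3,fy=3,interpolation=2))
E
```

```text
t 16.73 shelf [ 0.5279 -0.2162  0.3258] F shelf [-0.8 -0.1  0.1] tilt [ 0.002 -0.001 -1.   ]
shift [ 0.2145  0.1398 -0.1283] turn [-0.0002  0.0001 -0.0002] mm 114.5 deg 0.1
```

View pics/w3.png

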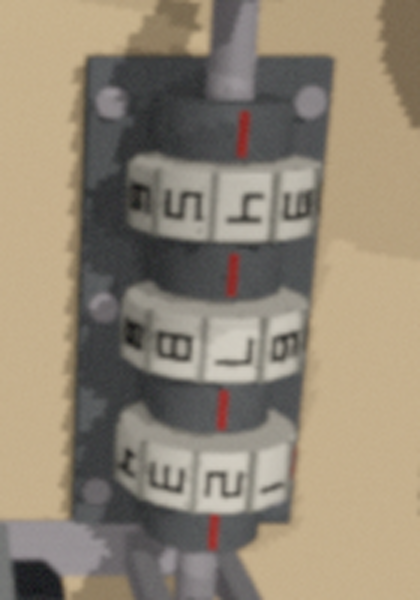

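Request:
servo_tool:
  targets:
    - {"x": 0, "y": 0.08, "z": -0.08, "wx": 0, "wy": 0, "wz": 0}
    - {"x": 0.05, "y": 0.14, "z": -0.158, "wx": 0, "wy": 0, "wz": 0}
    - {"x": 0.12, "y": 0.14, "z": -0.158, "wx": 0, "wy": 0, "wz": 0}
    - {"x": 0.18, "y": 0.14, "z": -0.158, "wx": 0, "wy": 0, "wz": 0}
    - {"x": 0.198, "y": 0.14, "z": -0.158, "wx": 0, "wy": 0, "wz": 0}
    - {"x": 0.198, "y": 0.14, "z": -0.158, "wx": 0, "wy": 0, "wz": 0}

```text
clock: 17.52
position: [0.6007, -0.0618, 0.2457]
tool_rot: [-2.692, 1.57, 2.173]
force: [0.6, 0.2, 0.5]
grip_width: 0.0002
```

```bash
python3 -c "
from h import *
st(); to(.584,-.1440,.2460)"
```

```text
t 17.52 shelf [ 0.5841 -0.1529  0.2457] F shelf [0.6 0.1 0.5] tilt [-0.  0. -1.]
shift [-0.0007 -0.0004 -0.0224] turn [-0.0002 -0.0001  0.    ] mm 9.0 deg 0.1
```

Request:
servo_tool:
  targets:
    - {"x": -0.0007, "y": 0, "z": -0.008, "wx": 0, "wy": 0, "wz": 0}
    - {"x": -0.0007, "y": 0, "z": -0.013, "wx": 0, "wy": 0, "wz": 0}
    - {"x": -0.0007, "y": 0, "z": -0.018, "wx": 0, "wy": 0, "wz": 0}
    - {"x": -0.0007, "y": 0, "z": -0.022, "wx": 0, "wy": 0, "wz": 0}

```text
clock: 18.02
position: [0.5995, -0.0532, 0.2464]
tool_rot: [1.185, 1.57, -0.234]
force: [1.1, -2.0, 1.7]
grip_width: 0.0001
```

Request:
servo_tool:
  targets:
    - {"x": 0, "y": 0, "z": -0.005, "wx": 0, "wy": 0, "wz": 0}
    - {"x": 0, "y": 0, "z": -0.01, "wx": 0, "wy": 0, "wz": 0}
    - {"x": 0, "y": 0, "z": -0.0125, "wx": 0, "wy": 0, "wz": 0}

```text
clock: 18.4
position: [0.5987, -0.0481, 0.2464]
tool_rot: [1.188, 1.57, -0.23]
force: [1.0, -2.4, 0.9]
grip_width: 0.0
```

Request:
servo_tool:
  targets:
    - {"x": 0, "y": 0, "z": -0.007, "wx": 0, "wy": 0, "wz": 0}
    - {"x": 0, "y": 0, "z": -0.014, "wx": 0, "wy": 0, "wz": 0}
    - {"x": 0, "y": 0, "z": -0.021, "wx": 0, "wy": 0, "wz": 0}
    - {"x": 0, "y": 0, "z": -0.028, "wx": 0, "wy": 0, "wz": 0}
    - {"x": 0, "y": 0, "z": -0.032, "wx": 0, "wy": 0, "wz": 0}

```text
clock: 19.02
position: [0.5967, -0.0353, 0.2463]
tool_rot: [1.236, 1.57, -0.183]
force: [0.4, -1.6, 0.4]
grip_width: 0.0002
```

Request:
servo_tool:
  targets:
    - {"x": 0, "y": 0, "z": -0.0025, "wx": 0, "wy": 0, "wz": 0}
    - {"x": 0, "y": 0, "z": -0.004, "wx": 0, "wy": 0, "wz": 0}

```text
clock: 19.27
position: [0.5965, -0.0337, 0.2464]
tool_rot: [1.251, 1.57, -0.168]
force: [-0.0, -2.3, 1.5]
grip_width: 0.0001
```

Request:
servo_tool:
  targets:
    - {"x": 0, "y": 0, "z": -0.0015, "wx": 0, "wy": 0, "wz": 0}
    - {"x": 0, "y": 0, "z": -0.0025, "wx": 0, "wy": 0, "wz": 0}

```text
clock: 19.52
position: [0.5963, -0.0327, 0.2464]
tool_rot: [1.178, 1.57, -0.241]
force: [0.9, -1.6, 1.1]
grip_width: 0.0003
```

```bash
python3 -c "
from h import *
st()"
```

```text
t 19.52 shelf [ 0.5843 -0.1235  0.2464] F shelf [ 0.7 -1.8  1.1] tilt [ 0.001 -0.    -1.   ]
```

Request:
servo_tool:
  targets:
    - {"x": 0, "y": 0, "z": -0.0015, "wx": 0, "wy": 0, "wz": 0}
    - {"x": 0, "y": 0, "z": -0.003, "wx": 0, "wy": 0, "wz": 0}

```text
clock: 19.77
position: [0.5962, -0.0319, 0.2464]
tool_rot: [0.543, 1.57, -0.876]
force: [0.8, -5.5, 1.0]
grip_width: -0.0001
```

Request:
servo_tool:
  targets:
    - {"x": 0, "y": 0, "z": -0.0015, "wx": 0, "wy": 0, "wz": 0}
    - {"x": 0, "y": 0, "z": -0.0025, "wx": 0, "wy": 0, "wz": 0}

```text
clock: 20.02
position: [0.5962, -0.0318, 0.2464]
tool_rot: [0.277, 1.569, -1.142]
force: [1.4, -7.7, 1.4]
grip_width: -0.0003
```

Request:
servo_tool:
  targets:
    - {"x": 0, "y": 0, "z": 0.005, "wx": 0, "wy": 0, "wz": 0}
    - {"x": 0, "y": 0, "z": 0.015, "wx": 0, "wy": 0, "wz": 0}
    - {"x": -0.1, "y": 0, "z": 0.02, "wx": 0, "wy": 0, "wz": 0}
    - {"x": -0.2, "y": -0.1, "z": 0.1, "wx": 0, "wy": 0, "wz": 0}
    - {"x": -0.2, "y": -0.18, "z": 0.2, "wx": 0, "wy": 0, "wz": 0}
    - {"x": -0.2, "y": -0.18, "z": 0.22, "wx": 0, "wy": 0, "wz": 0}
    - {"x": -0.2, "y": -0.18, "z": 0.22, "wx": 0, "wy": 0, "wz": 0}
  grip: -0.29

```text
clock: 20.9
position: [0.5383, -0.1297, 0.3264]
tool_rot: [0.402, 1.569, -1.018]
force: [1.6, 1.0, -0.6]
grip_width: 0.0305
```

```bash
python3 - <<'E'
from h import *
s=st(); print('width',s['grip_width'])
c,p,d=frame('wrist','w4.png'); W=cloud(c,d); Q=W@S
r=bot.trace('wrist','drawer_bar'); print([round(x['confidence'],2) for x in r])
for src in ('now','w1'):
    if src=='w1': z=np.load('w1.npz'); Q=z['W']@S; d=z['d']
    m=(d>0)&(abs(Q[...,0]-.458)<.012)&(Q[...,2]>.165)&(Q[...,2]<.19)&(Q[...,1]<-.15)&(Q[...,1]>-.35)
    print(src,m.sum(),np.percentile(Q[m],[1,50,99],0).round(4).tolist())
    m=(d>0)&(abs(Q[...,1]+.13+(-.024 if src=='now' else 0))<.02)&(abs(Q[...,0]-.584)<.012)&(Q[...,2]>.25); print('knob',m.sum(),Q[m].mean(0).round(4))
to(.4605,-.2625,.164)
E
```

```text
t 20.9 shelf [ 0.5121 -0.2105  0.3264] F shelf [ 1.7  0.8 -0.6] tilt [ 0.001 -0.001 -1.   ]
width 0.03049685165932193
[0.89, 0.45]
now 827 [[0.4554, -0.2823, 0.1744], [0.4611, -0.2497, 0.1785], [0.4696, -0.2251, 0.1806]]
knob 574 [ 0.5839 -0.1068  0.2577]
w1 1329 [[0.4556, -0.3215, 0.1744], [0.4615, -0.2696, 0.1785], [0.4696, -0.2253, 0.1808]]
knob 476 [ 0.5842 -0.1306  0.2579]
shift [ 0.4057 -0.1303  0.1331] turn [-0.0002  0.0001 -0.0001] mm 178.6 deg 0.1
```

View pics/w4.png

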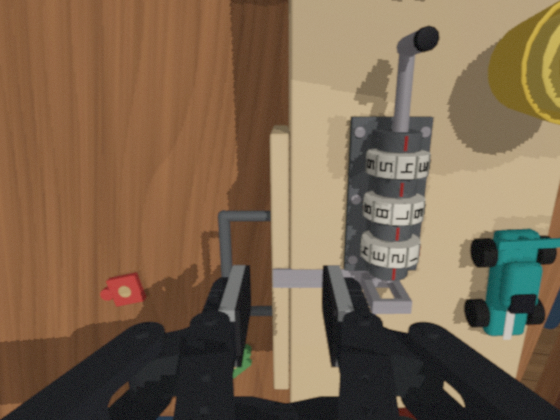

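Request:
servo_tool:
  targets:
    - {"x": 0, "y": -0.07, "z": 0.08, "wx": 0, "wy": 0, "wz": 0}
    - {"x": 0, "y": -0.129, "z": 0.154, "wx": 0, "wy": 0, "wz": 0}
    - {"x": 0.1, "y": -0.129, "z": 0.154, "wx": 0, "wy": 0, "wz": 0}
    - {"x": 0.2, "y": -0.129, "z": 0.154, "wx": 0, "wy": 0, "wz": 0}
    - {"x": 0.26, "y": -0.129, "z": 0.154, "wx": 0, "wy": 0, "wz": 0}
    - {"x": 0.26, "y": -0.129, "z": 0.154, "wx": 0, "wy": 0, "wz": 0}

```text
clock: 21.75
position: [0.4967, -0.1957, 0.2209]
tool_rot: [-2.15, 1.569, 2.717]
force: [0.7, 0.4, -0.1]
grip_width: 0.0303
```

```bash
python3 -c "
from h import *
st(); to(.4605,-.272,.164)"
```

```text
t 21.75 shelf [ 0.4609 -0.2694  0.2209] F shelf [ 0.8  0.2 -0.1] tilt [-0.002  0.001 -1.   ]
shift [ 0.1423 -0.0009  0.0067] turn [ 0.0002 -0.0002  0.0003] mm 57.0 deg 0.1
```

Request:
servo_tool:
  targets:
    - {"x": 0.04, "y": -0.001, "z": 0.006, "wx": 0, "wy": 0, "wz": 0.0003}
    - {"x": 0.08, "y": -0.001, "z": 0.006, "wx": 0, "wy": 0, "wz": 0.0003}
    - {"x": 0.11, "y": -0.001, "z": 0.006, "wx": 0, "wy": 0, "wz": 0.0003}
    - {"x": 0.142, "y": -0.001, "z": 0.006, "wx": 0, "wy": 0, "wz": 0.0003}
    - {"x": 0.142, "y": -0.001, "z": 0.006, "wx": 0, "wy": 0, "wz": 0.0003}

```text
clock: 22.38
position: [0.4962, -0.1979, 0.1632]
tool_rot: [-2.61, 1.568, 2.258]
force: [0.2, 0.2, 0.5]
grip_width: 0.0303
```

Request:
servo_tool:
  targets:
    - {"x": 0, "y": -0.01, "z": 0, "wx": 0, "wy": 0, "wz": 0}
    - {"x": 0, "y": -0.025, "z": 0, "wx": 0, "wy": 0, "wz": 0}
    - {"x": 0, "y": -0.035, "z": 0, "wx": 0, "wy": 0, "wz": 0}
    - {"x": 0, "y": -0.045, "z": 0, "wx": 0, "wy": 0, "wz": 0}

```text
clock: 22.88
position: [0.4783, -0.2008, 0.1635]
tool_rot: [-2.798, 1.569, 2.069]
force: [2.2, 0.9, 0.8]
grip_width: 0.0301
```

Request:
servo_tool:
  targets:
    - {"x": 0, "y": -0.015, "z": 0, "wx": 0, "wy": 0, "wz": 0}
    - {"x": 0, "y": -0.03, "z": 0, "wx": 0, "wy": 0, "wz": 0}
    - {"x": 0, "y": -0.045, "z": 0, "wx": 0, "wy": 0, "wz": 0}
    - {"x": 0, "y": -0.06, "z": 0, "wx": 0, "wy": 0, "wz": 0}
    - {"x": 0, "y": -0.075, "z": 0, "wx": 0, "wy": 0, "wz": 0}
    - {"x": 0, "y": -0.09, "z": 0, "wx": 0, "wy": 0, "wz": 0}
    - {"x": 0, "y": -0.105, "z": 0, "wx": 0, "wy": 0, "wz": 0}
    - {"x": 0, "y": -0.12, "z": 0, "wx": 0, "wy": 0, "wz": 0}
    - {"x": 0, "y": -0.135, "z": 0, "wx": 0, "wy": 0, "wz": 0}
    - {"x": 0, "y": -0.145, "z": 0, "wx": 0, "wy": 0, "wz": 0}
    - {"x": 0, "y": -0.15, "z": 0, "wx": 0, "wy": 0, "wz": 0}

```text
clock: 24.25
position: [0.4188, -0.2102, 0.1636]
tool_rot: [-2.768, 1.569, 2.099]
force: [1.2, 1.3, -0.2]
grip_width: 0.0302
```

```bash
python3 -c "
from h import *
st()"
```

```text
t 24.25 shelf [ 0.3817 -0.2718  0.1636] F shelf [ 1.4  1.1 -0.2] tilt [-0.001  0.002 -1.   ]
```

Request:
servo_tool:
  targets:
    - {"x": 0, "y": 0.012, "z": 0, "wx": 0, "wy": 0, "wz": 0}
    - {"x": 0, "y": 0.022, "z": 0, "wx": 0, "wy": 0, "wz": 0}
    - {"x": 0, "y": 0.022, "z": 0, "wx": 0, "wy": 0, "wz": 0}
    - {"x": -0.05, "y": 0.022, "z": 0, "wx": 0, "wy": 0, "wz": 0}
    - {"x": -0.15, "y": 0.022, "z": 0, "wx": 0, "wy": 0, "wz": 0}
    - {"x": -0.3, "y": 0.022, "z": 0, "wx": 0, "wy": 0, "wz": 0}
    - {"x": -0.42, "y": 0.022, "z": 0.1, "wx": 0, "wy": 0, "wz": 0}
    - {"x": -0.42, "y": 0.022, "z": 0.25, "wx": 0, "wy": 0, "wz": 0}
    - {"x": -0.42, "y": 0.022, "z": 0.25, "wx": 0, "wy": 0, "wz": 0}

```text
clock: 25.38
position: [0.4424, -0.3116, 0.3309]
tool_rot: [-2.446, 1.569, 2.416]
force: [0.1, 1.7, -0.7]
grip_width: 0.0304
```

```bash
python3 - <<'E'
from h import *
st()
c,p,d=frame('top'); W=cloud(c,d); Q=W@S
for t in ['drawer_bar','race_car','cup_set','tin','bolt']:
    r=bot.trace('top',t)[:1]
    for x in r: m=x['mask']&(d>0); print(t,round(x['confidence'],2),np.round(x['pixel']),np.median(W[m],0).round(3))
b=(d>0)&(Q[...,2]>.165)&(Q[...,2]<.19)&(Q[...,0]<.42)&(Q[...,0]>.36)&(Q[...,1]<-.2)&(Q[...,1]>-.34)
print('bar',b.sum(),np.percentile(Q[b],[2,25,50],0).round(4).tolist())
cw,pw,dw=frame('wrist')
a=np.vstack([cv2.resize(p[120:260,180:400,::-1],(560,356)),cv2.resize(pw[:,:,::-1],(320,240))] ) if 0 else cv2.resize(p[120:260,180:400,::-1],(800,509),interpolation=3)
cv2.imwrite('pics/t5.png',a)
E
```

```text
t 25.38 shelf [ 0.3895 -0.3757  0.3309] F shelf [ 0.4  1.6 -0.7] tilt [-0.001  0.001 -1.   ]
drawer_bar 0.95 [335. 224.] [ 0.51  -0.194  0.126]
race_car 0.85 [327. 152.] [ 0.713 -0.161  0.221]
cup_set 0.77 [277. 157.] [ 0.682 -0.011  0.257]
tin 0.58 [226. 184.] [0.592 0.118 0.254]
bar 170 [[0.3865, -0.3206, 0.172], [0.3896, -0.3079, 0.1775], [0.3931, -0.2717, 0.1794]]
```

View pics/t5.png

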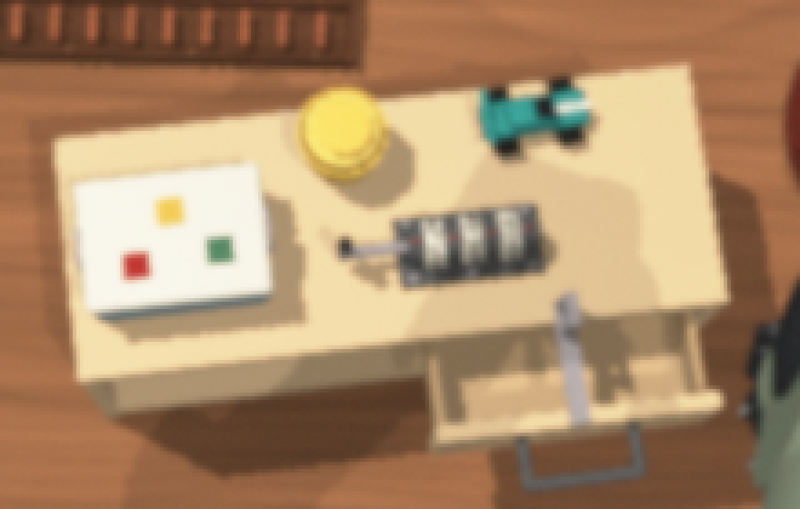

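```bash
python3 -c "
from h import *
st(); print(bot.job_done())"
```

```text
t 25.73 shelf [ 0.3909 -0.3713  0.3315] F shelf [ 0.6 -0.1 -0.2] tilt [-0.001  0.001 -1.   ]
the job is handed in; nothing more can be done
None
```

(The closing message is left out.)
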